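# Refit the open retaining clip on a sprung push-rod

### The job

Take the orange open clip from the grey rack and slip it, tab up, through its gap onto the slim neck of the steel push-rod in the open chassis; then slide it along the rod, over the two red spring buttons and against the brass spring collar, until the buttons snap out behind it and it stays there by itself with its tab upright, keeping the spring pressed. Go gently: do not force the clip or strain the chassis, never squash the collar's spring nearly to its end, and leave the other clips, tools and things where they are.

Things in the scene. Friction and masses are not known exactly. Their poses are not given: they have to be found in the camera images.
- clip_tab (a point): Centre of the upright tab of the loose orange plastic clip (about 40 g), to grip. Axes: x across, y along the bore, z up. Tab 14 mm thick (y), 22 mm wide (x), from 22 mm below this point (there the body begins) to 21 mm above. Same from both sides (half turn about z).
- clip_bore (a point): Centre of the orange clip's bore, 38 mm straight below clip_tab, 15 mm above its feet; same axes. The bore is 21 mm wide, about 19 mm tall, and open at the bottom through a gap 13 mm wide between two inward lips. On the full rod, concentric, it has about 1.5 mm of play all round.
- clip: The orange clip; origin between its feet, at their underside; axes as clip_tab. Its body under the tab is an upside-down C, 34 mm wide (x), 20 mm thick (y), 32 mm tall.
- rack: Fixed grey rack, 186 mm (x) by 44 mm (y) by 15 mm; origin at the centre of its underside. Three pockets in a row along x, 57 mm apart, each with a clip standing 10 mm deep with 3 to 4 mm of play, tab up; which clip is in which pocket varies. Lift a clip straight up.
- chassis: Fixed open metal chassis, 240 (x) by 320 mm (y), black end panels 58 mm high; origin at the centre of its underside on the table. A level steel push-rod runs along y at x = 0, axis 62 mm up, between two brackets 74 mm high at y = -94 and 122 mm. Nothing else in it is higher than 58 mm but the collar and its seat (77 mm). Beside and under the rod 25 mm are free.
- neck (a point): Point on the rod's axis in the middle of its slim neck, at y = -67 mm of the chassis; same axes, +y along the rod towards the collar. From here the neck, 10 mm in diameter, runs 21 mm to -y (bracket) and 22 mm to +y; then a cone 10 mm long, then the full rod of 18 mm, too thick for the clip's gap: the clip goes on only at the neck.
- collar (a joint): How far the brass collar (30 mm wide) on the full rod is pushed back to +y against its spring, m: 0 at rest, 0.010 at its end; 3 N plus 1 N per mm. The face of the resting collar lies 102 to 132 mm to +y of neck: this varies and is not measured; feel or look for it. Trapped, the clip keeps it about 3 mm back. Pressing it 4.5 to 6 mm back makes the click; beyond 8 mm strains the spring.
- catch_l (a joint): How far the red spring button at the rod's -x side is pressed in, m: 0 out (standing 4 mm proud), 0.0055 fully in. It reaches from 27 to 17 mm before the resting collar's face: sloped where the clip comes from, square behind. The clip, 20 mm thick, presses both buttons in as it slides over them (some N in all); they snap out once it has passed.
- catch_r (a joint): The same for the red spring button at the rod's +x side.
- blue_clip_tab (a point): Centre of the tab of a blue clip with too narrow a gap (a bystander, same outside) in another pocket.
- white_clip_tab (a point): Centre of the tab of a white closed clip without a gap (a bystander, same outside) in another pocket.
- screwdriver: Loose screwdriver on the table, a bystander; origin at its underside.
- wrench: Loose wrench on the table, a bystander; origin at its underside.
- cleaner: Loose clear bottle, 44 mm wide and 120 mm tall, a bystander; origin at its underside.
- solder: Loose metal spool, 56 mm wide and 40 mm tall, a bystander; origin at its underside.
- meter: Loose red multimeter lying on the table, 190 by 90 by 36 mm, a bystander; origin at its underside.

How it is judged:
On the way, in this order (a step that is already met when the one before it is completed fails the run):
1. the orange clip sits over the slim neck of the rod, tab up (x of clip_bore in the frame of neck between -0.004 and 0.004 m and z of clip_bore in the frame of neck between -0.008 and 0.005 m and y of clip_bore in the frame of neck between -0.014 and 0.02 m and angle between clip_bore's own z axis and vertical below 0.3 rad), for 0.1 s.
2. the clip has been slid onto the full rod (x of clip_bore in the frame of neck between -0.004 and 0.004 m and z of clip_bore in the frame of neck between -0.005 and 0.005 m and y of clip_bore in the frame of neck between 0.045 and 0.13 m), for 0.1 s.
At the end, for the whole second after the job is handed in: The orange clip is on the full rod (bore within 4 mm sideways and 5 mm in height of the rod's axis), tab upright within 0.3 rad, at rest, trapped between the buttons and the collar so that the collar stays pushed back by 1.5 to 6 mm (x of clip_bore in the frame of neck between -0.004 and 0.004 m and z of clip_bore in the frame of neck between -0.005 and 0.005 m and y of clip_bore in the frame of neck between 0.085 and 0.135 m and value of joint collar between 0.0015 and 0.006 m and angle between clip_bore's own z axis and vertical below 0.3 rad and linear speed of clip below 0.02 m/s); the robot touches nothing.
It fails at once if the collar is pushed back more than 8 mm (spring strained) (value of joint collar above 0.008 m).
It fails at once if something presses on the chassis or its rod with more than 25 N (contact force between chassis and anything else above 25 N).
It fails at once if another clip, tool or thing is moved more than 30 mm (distance of any of blue_clip_tab, white_clip_tab, screwdriver, wrench, cleaner, solder, meter from where it was at the start of the episode above 0.03 m).
It also fails if it takes over 58 s, if anything falls off the work surface, if the arm or the gripper's body presses on something with over 40 N, if the wrist force passes 120 N, or if a joint passes its speed limit or range.

### The arm

A 6-joint arm with a two-finger parallel gripper is mounted at the origin on the work surface. World frame = base frame: x ahead of the robot, y to its left, z up, the work surface at z = 0. Lengths are in m, angles in rad, forces in N, time in s.
With the tool pointing down it reaches from about 0.35 to 0.975 m from the base axis. Payload 4.9 kg.
Tool frame: the origin (TCP) lies at the very end of the fingers, on their centre line; the grasp point (between the pads) lies 19 mm behind it; x points along the fingers, y is the direction in which the jaws open and shut, and the axes are right-handed (so a half turn about x gives the same grasp; the last joint's range is limited). The gripper opens to 85 mm and grips with 20 to 120 N. Pads are 22 mm wide; open, the fingers measure 114 mm over their backs; the gripper's body (76 mm by 85 mm) begins 54 mm behind the grasp point. The pads swing forward as they close: fully open they stand 13 mm farther back than shut.
Start: joints at [1.149, 0.053, 1.613, -0, 1.476, -0.119], TCP at [0.186, 0.597, 0.231] pointing down, gripper open.
Joint ranges: [-3.01, 3.01], [-1.01, 2.22], [0.06, 2.58], [-1.02, 4.17], [0.09, 2.62], [-3.14, 3.14]. Speed limits (rad/s): [2.57, 2.57, 3.14, 3.14, 3.14, 3.14].

### API

Orientations are given as a unit quaternion [w, x, y, z].
In Python, from plant import manip gives the robot as it stands.
- The arm moves only by the tool play_rows, never from a script. Its argument "plan" is a list of rows, each a list of 5 numbers: the shift along the tool's x, y, z in mm, then the turn about the tool's x in rad, then the closure, from -1 (fully open) to 1 (shut). A call has 1 to 8 rows; each row is the pose to reach, as a shift and turn from the pose commanded when the call began, along the tool's axes at that moment; what a row does not reach only later rows make up. A row lasts 1/8 s, in which the tool goes at most 62.5 mm and 10.7 degrees, less where a joint would pass 70% of its speed; a pose out of reach is approached as far as the arm can. A call with a gripper value outside its range is refused whole. The fingers move at their own pace and stop on an object; the grip force is fixed at half the most. Time passes only in rows, so rows that repeat a pose let the fingers close. It gives the time, the measured TCP pose, the force and the opening at its end, in the units of the state.
- manip.state(): the state, without advancing time (a new reading comes with each control period).
- manip.grab_frame(name): name is "scene" or "top"; returns a dict with "img" (480x640x3 uint8, red, green, blue), "range_z" (480x640 float32, m along the optical axis (not along the pixel's ray), 0 where there is no reading), "fx", "fy", "cx", "cy" (pixels), "origin" and "rotation" of the camera in the world. Camera axes: x right, y up, looking along -z (the intrinsics and any distortion apply to the point x, -y, -z); pixel columns grow to the right and rows downward; lengths in m; the calibration is good to about 2 mm. A picture is of the moment at which its call begins.
- manip.job_done(): hands the job in, once; it reports no verdict.
The state is a dict: "time": time; "joint_pos": joint angles; "joint_vel": joint speeds; "joint_efforts": joint torques, N m; "tool_pos": TCP position; "tool_rot": TCP orientation; "contact_force": force on the tool from outside, world axes, zero at the start; "ft_torque": the same for the moment, N m; "gripper_width": opening from 0.0 (shut) to 1.0 (fully open).
Only numpy, scipy, OpenCV 4.12 (cv2) and the standard library are available. Lean on these libraries where they do the work, as an engineer would, in place of code of your own. Each camera call takes 0.05 s, during which the arm holds its last target. There are 200 camera calls.

## Working session

There is one attempt and no reset: what is moved stays moved. The work goes in short steps, Python scripts to look and compute and a tool call to move; the robot and the scene stay as the last step left them, time stands still between calls to the robot, and variables do not carry over. Pictures are saved under pics/ and viewed, about 8 in all and at most 12, crops included, and the job is handed in when it is done.

Besides the shell and the picture viewer there is one more tool, called after ">>>" by a JSON object that holds its "api" and its "payload", one argument or row to a line. play_rows: Moves the arm, as the interface text tells. Its arguments: {"type":"object","properties":{"plan":{"type":"array"}},"required":["plan"]}

```bash
mkdir -p pics; cat > h.py <<'E'
import numpy as np,cv2
from plant import manip
def grab(n,f):
    d=manip.grab_frame(n); cv2.imwrite(f'pics/{f}.png',d['img'][:,:,::-1]); np.savez(f'pics/{f}.npz',**d); return d
def cloud(d):
    z=d['range_z']; v,u=np.mgrid[0:480,0:640]
    P=np.stack([(u-d['cx'])/d['fx']*z,-(v-d['cy'])/d['fy']*z,-z],-1)
    W=P@np.array(d['rotation']).T+d['origin']; W[z==0]=np.nan; return W
E
python3 - <<'E'
from h import *
for n in('top','scene'):
    d=grab(n,n+'0'); print(n,{k:d[k] for k in d if k not in('img','range_z')})
a=cv2.imread('pics/top0.png');
print(manip.state())
E
```

```text
top {'fx': 455.5584126249455, 'fy': 455.5584126249455, 'cx': 325.19316605352026, 'cy': 236.2822620361989, 'origin': array([0.42495596, 0.0350763 , 1.27245225]), 'rotation': array([ 0.71427532,  0.04411449, -0.038042  , -0.69743637])}
scene {'fx': 616.4102995105766, 'fy': 616.4102995105766, 'cx': 314.0802513579558, 'cy': 238.44249802416945, 'origin': array([ 1.36380961, -0.53804229,  0.96121317]), 'rotation': array([0.8065804 , 0.35575319, 0.18095666, 0.43603029])}
{'time': 0.1, 'joint_pos': array([ 1.14894993e+00,  5.33083504e-02,  1.61415651e+00,  1.31093395e-05,
        1.47599277e+00, -1.18990502e-01]), 'joint_vel': array([-1.45151716e-03, -6.50555644e-04, -3.28080904e-03, -2.96665346e-05,
       -1.46937269e-04, -7.08286651e-04]), 'joint_efforts': array([ 3.98079555e-04, -3.94897127e+01, -3.71366179e+01, -1.12622895e-04,
        3.83242004e-03,  2.64007184e-06]), 'tool_pos': array([0.18616367, 0.59604289, 0.23017521]), 'tool_rot': array([ 0.69883418,  0.1060332 ,  0.69919535, -0.10730155]), 'contact_force': array([-0.15066709, -0.31564832, -0.14967302]), 'ft_torque': array([ 0.00135378, -0.00932896, -0.02938218]), 'gripper_width': 1.0012372732839683}
```

View pics/top0.png

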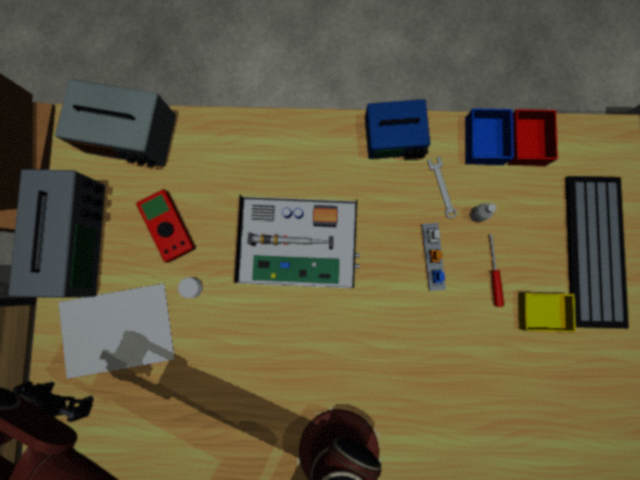

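View pics/scene0.png

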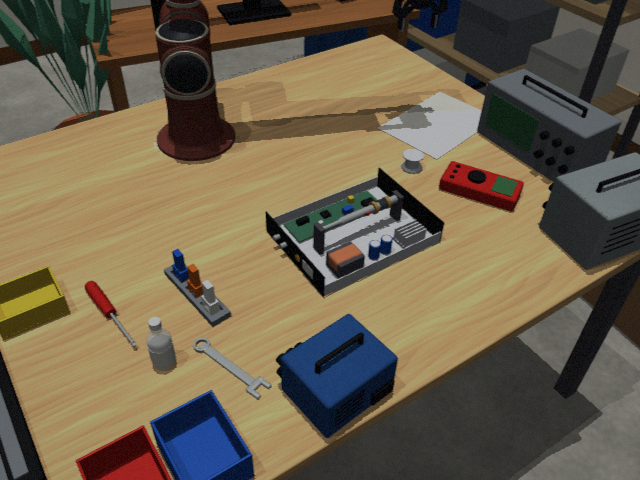

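The rack's orange tab is the middle one (top ≈ px 435,256), and the rod runs along row ≈241, columns 250 to 333. Next I'll look at enlarged crops with world coordinates.

```bash
sed -i 's/np.array(d\[.rotation.\]).T/R(d).T/' h.py; cat >> h.py <<'E'
from scipy.spatial.transform import Rotation
def R(d): return Rotation.from_quat(np.array(d['rotation'])[[1,2,3,0]]).as_matrix()
def project(d,P):
    c=(np.asarray(P)-d['origin'])@R(d); return np.stack([d['cx']-d['fx']*c[...,0]/c[...,2], d['cy']+d['fy']*c[...,1]/c[...,2]],-1)
def load(f):
    z=np.load(f'pics/{f}.npz'); return {k:z[k] for k in z}
E
python3 - <<'E'
from h import *
t=load('top0'); W=cloud(t)
np.set_printoptions(precision=4,suppress=True)
print('table',[W[330,450],W[300,380]])
# orange/blue/white tabs
for n in('top0','scene0'):
    d=load(n); W=cloud(d); hsv=cv2.cvtColor(d['img'],cv2.COLOR_RGB2HSV)
    box=np.zeros((480,640),bool)
    if n=='top0': box[215:295,415:450]=1
    else: box[240:330,155:235]=1
    for c,lo,hi in(('orange',5,22),('blue',100,130)):
        m=box&(hsv[...,0]>=lo)&(hsv[...,0]<=hi)&(hsv[...,1]>150)&(hsv[...,2]>60)&(W[...,2]>0.03)
        P=W[m]; 
        top=P[P[:,2]>np.percentile(P[:,2],95)-0.006] if len(P) else P
        print(n,c,len(P),top.mean(0) if len(P) else '',top.min(0),top.max(0))
    m=box&(W[...,2]>0.008)&(W[...,2]<0.02); print('rack',W[m].min(0),W[m].max(0), cv2.minAreaRect((W[m][:,:2]*1000).astype(np.float32)))
a=cv2.imread('pics/top0.png')[190:295,230:365]; b=cv2.imread('pics/scene0.png')[165:295,260:450]
a=cv2.resize(a,None,fx=5.5,fy=5.5,interpolation=cv2.INTER_CUBIC);cv2.imwrite('pics/c1.png',a)
b=cv2.resize(b,None,fx=4.2,fy=4.2,interpolation=cv2.INTER_CUBIC);cv2.imwrite('pics/c2.png',b)
E
```

```text
table [array([ 0.3227, -0.301 , -0.0023]), array([ 0.3996, -0.1081, -0.001 ])]
top0 orange 91 [ 0.5233 -0.2518  0.0796] [ 0.5137 -0.2599  0.0758] [ 0.5325 -0.2449  0.0864]
top0 blue 86 [ 0.4672 -0.2575  0.0805] [ 0.4566 -0.2625  0.0773] [ 0.4775 -0.2513  0.0855]
rack [ 0.4286 -0.2977  0.008 ] [ 0.6403 -0.2207  0.02  ] ((534.63818359375, -258.54693603515625), (76.78199768066406, 211.8306121826172), 89.59587097167969)
scene0 orange 229 [ 0.5275 -0.251   0.0788] [ 0.5144 -0.2581  0.0746] [ 0.5396 -0.2437  0.0832]
scene0 blue 99 [ 0.4699 -0.2588  0.0789] [ 0.4587 -0.2656  0.0757] [ 0.4815 -0.2526  0.0841]
rack [ 0.4338 -0.2831  0.0081] [ 0.622  -0.2192  0.02  ] ((525.7801513671875, -250.82861328125), (189.0315399169922, 46.836116790771484), 6.046038627624512)
```

View pics/c1.png

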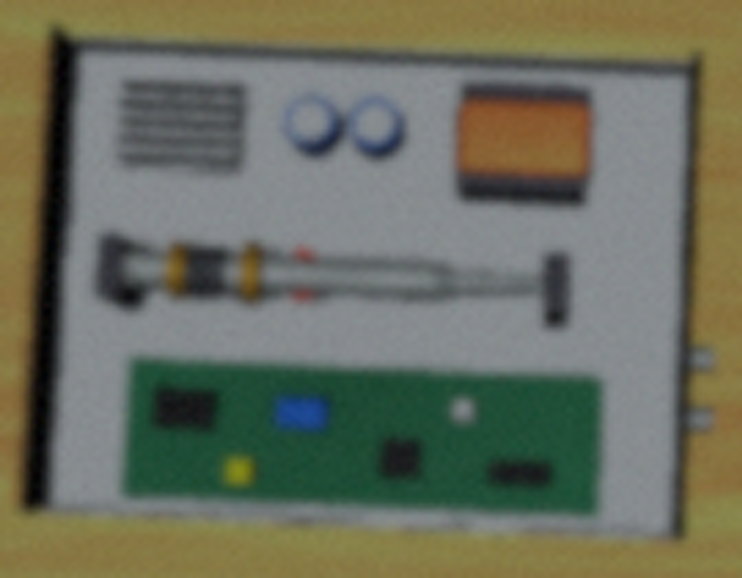

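View pics/c2.png

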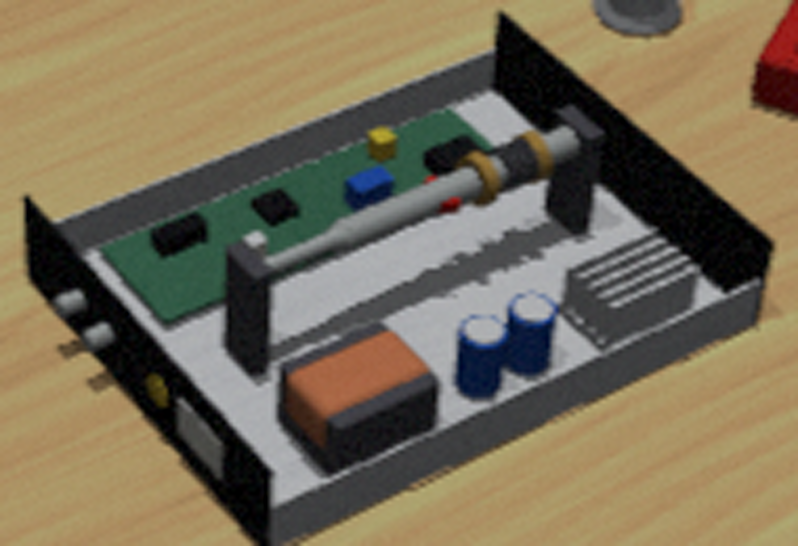

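The crops show the brass collar's near face at c1 px (≈262,268), the red buttons at x≈292–315, the −y bracket at (555,290) and the cone at x≈440. So chassis +y is close to world +y. Next: fit the rod and the clip from the depth data.

```bash
cat > fit.py <<'E'
from h import *
from scipy.optimize import least_squares
np.set_printoptions(precision=4,suppress=True)
for n in('top0','scene0'):
    d=load(n); W=cloud(d); P=W[(W[...,0]>.3)&(W[...,0]<.6)&(W[...,1]>-.1)&(W[...,1]<.32)]
    P=P[P[:,2]>0.004]
    z=P[:,2]
    # rod band: rough axis from brackets via top pixels
    t=load('top0'); Wt=cloud(t)
    A=np.nanmedian(Wt[239:242,262:276].reshape(-1,3),0); 
    a=np.array([[331,242.7],[250.5,238.7]])
    def ray(p,h):
        c=np.array([(p[0]-t['cx'])/t['fx'],-(p[1]-t['cy'])/t['fy'],-1]); v=R(t)@c; return t['origin']+v*(h-t['origin'][2])/v[2]
    b0,b1=ray(a[0],.074),ray(a[1],.074)
    if n=='top0': print('brk',b0,b1,np.linalg.norm(b1-b0),'yaw',-np.arctan2(*(b1-b0)[:2]), 'face',ray((277.8,240.2),.077),'btn',ray((282.7,240),.062),ray((287.3,240),.062))
    yaw=-np.arctan2(*(b1-b0)[:2]); e=(b1-b0)/np.linalg.norm(b1-b0)
    s=(P-b0)@e; q=(P-b0)@np.array([e[1],-e[0],0])
    m=(s>75)&(s<0) if 0 else (s>0.068)&(s<0.115)&(abs(q)<.018)&(z>.05)&(z<.08)
    Q=P[m]
    def res(p):
        x0,yw,h,=p; q_=(Q[:,0]-x0+np.tan(yw)*(Q[:,1]-b0[1]))*np.cos(yw); return np.hypot(q_,Q[:,2]-h)-.009
    r=least_squares(res,[b0[0],yaw,.062],loss='soft_l1',f_scale=.001); print(n,'rod x at y=%.4f'%b0[1],r.x,'n',len(Q),'rms',np.sqrt((r.fun**2).mean()))
    # panels
    for lab,mm in(('panel-',(s<-.05)&(s>-.09)&(z>.045)),('panel+',(s>.24)&(s<.29)&(z>.045)),('brk-',(abs(s)<.02)&(abs(q)<.02)&(z>.066)),('brk+',(abs(s-.216)<.02)&(abs(q)<.02)&(z>.066)),('collar',(abs(s-.15)<.05)&(abs(q)<.02)&(z>.073))):
        if mm.sum()>3: print(lab,mm.sum(),'s',np.percentile(s[mm],[3,50,97]),'q',np.percentile(q[mm],[3,50,97]),'z',np.median(z[mm]),'xy',np.median(P[mm],0))
S=manip.state(); from scipy.spatial.transform import Rotation as Ro
print(Ro.from_quat(S['tool_rot'][[1,2,3,0]]).as_matrix())
E
python3 fit.py
```

```text
brk [0.5481 0.0313 0.074 ] [0.5537 0.2448 0.074 ] 0.21358582450348984 yaw -0.02637319441616548 face [0.5511 0.172  0.077 ] btn [0.5535 0.1606 0.062 ] [0.5538 0.1483 0.062 ]
top0 rod x at y=0.0313 [ 0.5515 -0.0222  0.0615] n 118 rms 0.0019152449692240686
panel- 89 s [-0.0665 -0.0646 -0.0628] q [-0.1105 -0.0309  0.0488] z 0.05714058673925049 xy [ 0.5154 -0.0325  0.0571]
panel+ 124 s [0.2506 0.252  0.2545] q [-0.1115 -0.0382  0.0404] z 0.0561554643739518 xy [0.5165 0.2845 0.0562]
brk- 66 s [-0.0053  0.0008  0.0187] q [-0.011   0.0043  0.0178] z 0.07227028767346477 xy [0.5525 0.0317 0.0723]
brk+ 82 s [0.1973 0.2119 0.2207] q [-0.0116  0.0018  0.0152] z 0.07212332366827634 xy [0.5556 0.2433 0.0721]
collar 49 s [0.1055 0.1516 0.186 ] q [-0.0055  0.0031  0.0107] z 0.07495528673176066 xy [0.555  0.1826 0.075 ]
scene0 rod x at y=0.0313 [ 0.5546 -0.007   0.0628] n 149 rms 0.0018151214751491657
panel- 243 s [-0.0653 -0.0631 -0.0601] q [-0.1079 -0.0265  0.0495] z 0.05468551613800188 xy [ 0.5199 -0.031   0.0547]
panel+ 264 s [0.2518 0.2549 0.2588] q [-0.1101 -0.029   0.0411] z 0.05354752283539227 xy [0.5258 0.2868 0.0535]
brk- 70 s [-0.0039  0.0015  0.0162] q [-0.008   0.007   0.0192] z 0.07335330987703242 xy [0.5551 0.0326 0.0734]
brk+ 95 s [0.1975 0.2136 0.2242] q [-0.0081  0.0069  0.019 ] z 0.07259556671447054 xy [0.5603 0.2447 0.0726]
collar 81 s [0.11   0.1702 0.1897] q [-0.0036  0.0061  0.0162] z 0.0750862589015312 xy [0.5582 0.2013 0.0751]
[[-0.0008  0.2982  0.9545]
 [-0.0017  0.9545 -0.2982]
 [-1.     -0.0019 -0.0002]]
```

>>> {"api": "play_rows", "payload": {
  "plan": [
    [0,-708,576,1.155,0],
    [0,-708,576,1.155,0],
    [0,-708,576,1.155,0],
    [0,-708,576,1.155,0],
    [0,-708,576,1.155,0],
    [0,-708,576,1.155,0],
    [0,-708,576,1.155,0],
    [0,-708,576,1.155,0]
  ]
}}

```text
time: 1.1
tool_pos: [0.372, 0.1304, 0.2311]
tool_rot: [0.528, 0.471, 0.527, -0.471]
contact_force: [0.6, -0.3, -0.0]
gripper_width: 0.498
```

```bash
cat > mv.py <<'E'
import sys
from h import *
# usage: mv.py x y z yaw(deg of jaw axis) -> tool shift mm, turn rad
np.set_printoptions(precision=4,suppress=True)
s=manip.state(); M=Rotation.from_quat(s['tool_rot'][[1,2,3,0]]).as_matrix()
yaw=np.degrees(np.arctan2(M[1,1],M[0,1]))
print('t',s['time'],'tcp',s['tool_pos'],'yaw',yaw,'xdown',M[:,0],'F',s['contact_force'],'T',s['ft_torque'],'w',s['gripper_width']*85)
if len(sys.argv)>4:
    t=np.array(sys.argv[1:5],float); dy=(yaw-t[3]+90)%180-90
    print('shift',(t[:3]-s['tool_pos'])@M*1000,'turn',np.radians(dy))
E
python3 mv.py .525 -.251 .16 6.5
```

```text
t 1.1 tcp [0.372  0.1304 0.2311] yaw 6.4827196936566125 xdown [ 0.0006  0.0002 -1.    ] F [ 0.6198 -0.3248 -0.0269] T [-0.0309 -0.0792  0.002 ] w 42.36128299701863
shift [ 71.102  108.91   396.2048] turn -0.0003015982414454979
```

>>> {"api": "play_rows", "payload": {
  "plan": [
    [40,109,396,0,0],
    [40,109,396,0,0],
    [40,109,396,0,0],
    [40,109,396,0,0],
    [40,109,396,0,0],
    [70,109,396,0,0],
    [70,109,396,0,0],
    [70,109,396,0,0]
  ]
}}

```text
time: 2.1
tool_pos: [0.5239, -0.2505, 0.1584]
tool_rot: [0.525, 0.471, 0.528, -0.472]
contact_force: [-0.2, -0.4, 0.7]
gripper_width: 0.501
```

```bash
python3 mv.py .5255 -.2515 .039 6.5; python3 - <<'E'
from h import *
d=grab('scene','s1'); t=grab('top','t1')
a=cv2.resize(d['img'][180:340,130:300,::-1],None,fx=3,fy=3,interpolation=2)
b=cv2.resize(t['img'][200:300,380:490,::-1],None,fx=4.5,fy=4.5,interpolation=2)[:480,:]
h=480; b=cv2.resize(b,(290,264)) if 0 else b[:, 80:370]
o=np.zeros((480,800,3),np.uint8); o[:a.shape[0],:a.shape[1]]=a[:480]; o[:b.shape[0],510:510+b.shape[1]]=b
cv2.imwrite('pics/p5.png',o)
E
```

```text
t 2.1 tcp [ 0.5239 -0.2505  0.1584] yaw 6.296249214036165 xdown [-0.0043  0.0026 -1.    ] F [-0.2034 -0.4161  0.6849] T [ 0.0562  0.     -0.0376] w 42.591440081554396
shift [119.3641   2.0024   1.5467] turn -0.0035561220685951496
```

View pics/p5.png

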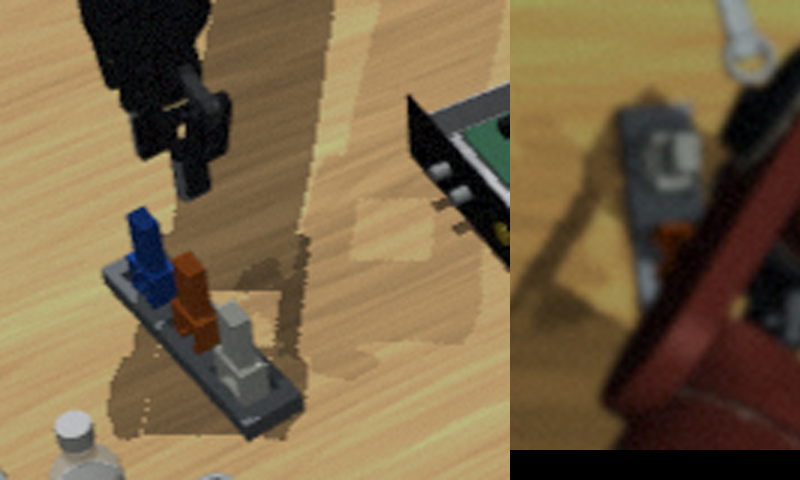

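Gripper is hovering in line with the orange clip. Descending.

>>> {"api": "play_rows", "payload": {
  "plan": [
    [50,1,1,0,0],
    [80,1,1,0,0],
    [100,1,1,0,0],
    [110,1,1,0,0],
    [116,1,1,0,0],
    [116,1,1,0,0]
  ]
}}

```text
time: 2.95
tool_pos: [0.5264, -0.25, 0.046]
tool_rot: [0.528, 0.471, 0.527, -0.471]
contact_force: [0.1, 0.9, 0.7]
gripper_width: 0.502
```

```bash
python3 mv.py .5255 -.2515 .042 6.5; python3 - <<'E'
from h import *
d=grab('scene','s2')
a=cv2.resize(d['img'][220:340,130:270,::-1],None,fx=5,fy=5,interpolation=2)
cv2.imwrite('pics/p6.png',a)
s=manip.state(); print(project(d,s['tool_pos'])*1, (project(d,s['tool_pos'])-[130,220])*5)
E
```

```text
t 2.95 tcp [ 0.5264 -0.25    0.046 ] yaw 6.4820244507476374 xdown [ 0.0009 -0.0005 -1.    ] F [0.1132 0.9361 0.6672] T [-0.015  -0.0164  0.012 ] w 42.696493106781816
shift [ 3.9631 -1.0573  1.4077] turn -0.00031373251930800767
[194.86447975 279.36661355] [324.32239877 296.83306775]
```

View pics/p6.png

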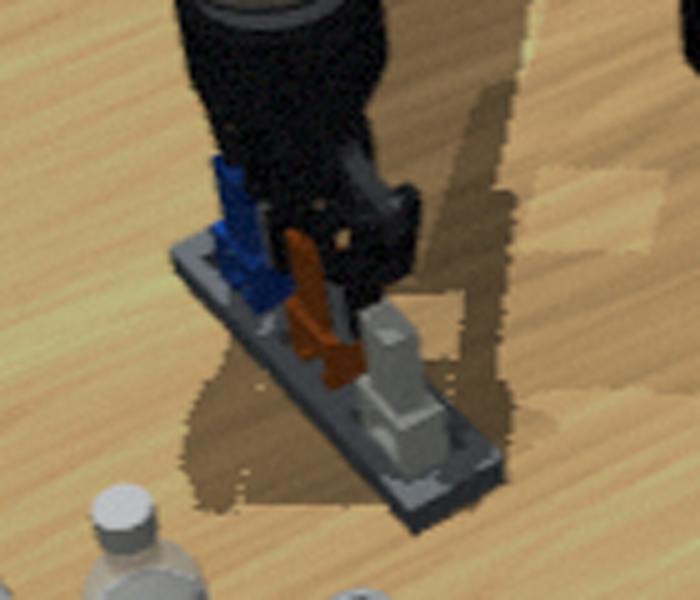

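The tab sits between the fingers (tab at crop ≈305,270) and the neighbours are clear. Closing.

>>> {"api": "play_rows", "payload": {
  "plan": [
    [3,-1,1,0,0],
    [3,-1,1,0,0.4],
    [3,-1,1,0,0.8],
    [3,-1,1,0,0.8],
    [3,-1,1,0,0.8],
    [3,-1,1,0,0.8]
  ]
}}

```text
time: 3.75
tool_pos: [0.5251, -0.2511, 0.0425]
tool_rot: [0.528, 0.471, 0.527, -0.471]
contact_force: [-0.3, 0.1, 1.4]
gripper_width: 0.253
```

```bash
python3 mv.py .5255 -.2515 .142 6.5
```

```text
t 3.75 tcp [ 0.5251 -0.2511  0.0425] yaw 6.473840744469132 xdown [ 0.0001 -0.0002 -1.    ] F [-0.2687  0.1116  1.3745] T [-0.0892  0.1385  0.0189] w 21.541074644185365
shift [-99.5489   0.3314   0.5115] turn -0.00045656513888423525
```

>>> {"api": "play_rows", "payload": {
  "plan": [
    [-15,0,0,0,0.8],
    [-40,0,0,0,0.8],
    [-80,0,0,0,0.8],
    [-115,0,0,0,0.8],
    [-115,0,0,0,0.8]
  ]
}}

```text
time: 4.38
tool_pos: [0.5274, -0.2522, 0.1625]
tool_rot: [0.531, 0.471, 0.524, -0.47]
contact_force: [-0.5, 0.8, -0.3]
gripper_width: 0.251
```

```bash
python3 mv.py .553 .060 .150 -1.4
```

```text
t 4.375 tcp [ 0.5274 -0.2522  0.1625] yaw 6.484208525933688 xdown [ 0.0075 -0.0046 -1.    ] F [-0.4845  0.7939 -0.2667] T [-0.0041  0.0166  0.0328] w 21.3593240037512
shift [  11.2987   60.573  -307.4262] turn 0.13760539769135158
```

>>> {"api": "play_rows", "payload": {
  "plan": [
    [0,60,-307,0.137,0.8],
    [0,60,-307,0.137,0.8],
    [0,60,-307,0.137,0.8],
    [0,60,-307,0.137,0.8],
    [0,60,-307,0.137,0.8],
    [12,60,-307,0.137,0.8],
    [12,60,-307,0.137,0.8],
    [12,60,-307,0.137,0.8]
  ]
}}

```text
time: 5.38
tool_pos: [0.5498, 0.0596, 0.1447]
tool_rot: [-0.493, -0.506, -0.494, 0.507]
contact_force: [0.2, 0.4, 0.3]
gripper_width: 0.249
```

```bash
python3 mv.py .553 .060 .140 -1.4; python3 - <<'E'
from h import *
d=grab('scene','s3'); t=grab('top','t3')
a=cv2.resize(d['img'][130:280,250:410,::-1],None,fx=5,fy=4,interpolation=2) if 0 else cv2.resize(d['img'][150:270,270:410,::-1],None,fx=5,fy=5,interpolation=2)
cv2.imwrite('pics/p7.png',a)
b=(project(d,[manip.state()['tool_pos']-[0,0,.0225]])-[270,150])*5; print('bore',b)
E
```

```text
t 5.375 tcp [0.5498 0.0596 0.1447] yaw -1.4862321216591807 xdown [-0.0012 -0.0002 -1.    ] F [0.1915 0.4417 0.3353] T [-0.0204 -0.0536 -0.0107] w 21.14475757759042
shift [ 4.7294  3.2213 -0.526 ] turn -0.0015050344439329975
bore [[293.16743006 269.92625936]]
```

View pics/p7.png

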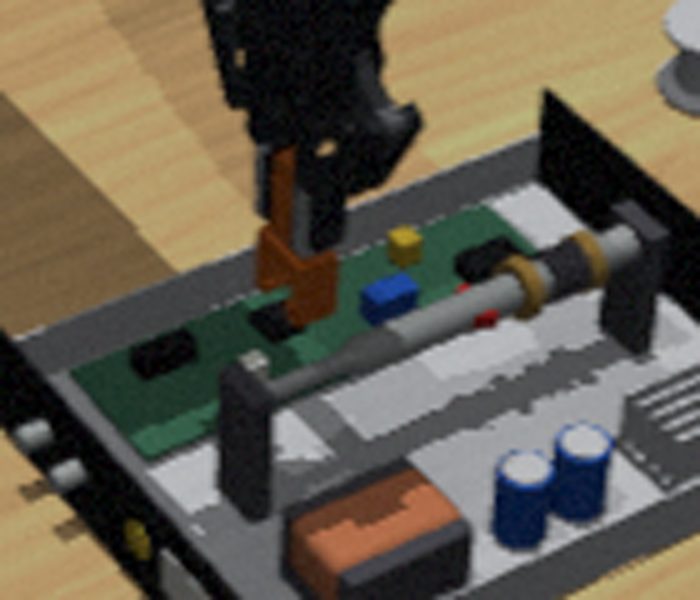

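```bash
cat > ov.py <<'E'
import sys
from h import *
# ov.py frame out x0 y0 w h scale rodx(at y=.06) ; wireframes: rod edges (yellow), clip from FK (cyan)
f,out=sys.argv[1:3]; x0,y0,w,h,k=map(int,sys.argv[3:8]); rx=float(sys.argv[8]); yw=-.025
d=load(f); tp=np.array(sys.argv[9].split(','),float)
a=cv2.resize(d['img'][y0:y0+h,x0:x0+w,::-1],None,fx=k,fy=k,interpolation=cv2.INTER_CUBIC)
a=np.clip(a.astype(float)*1.4,0,255).astype(np.uint8)
def px(P): return ((project(d,P)-[x0,y0]+.5)*k*8).astype(int)
def line(P,Q,c): 
    p,q=px(np.array([P,Q])); cv2.line(a,tuple(map(int,p)),tuple(map(int,q)),c,1,cv2.LINE_AA,3)
e=np.array([-np.sin(yw),np.cos(yw),0]); n=np.array(rx-0), 
C=lambda s:np.array([rx,.060,.062])+e*s
view=C(.0)-d['origin']; u=np.cross(e,view); u/=np.linalg.norm(u)
for s0,s1,r in((-.021,.022,.005),(.032,.10,.009)):
    for sg in(1,-1): line(C(s0)+sg*r*u,C(s1)+sg*r*u,(0,255,255))
ex=np.array([np.cos(yw),np.sin(yw),0]); b=tp-[0,0,.0225]
def box(w,t,z0,z1):
    v=[b+ex*i*w/2+e*j*t/2+[0,0,z] for z in(z0,z1) for i,j in((-1,-1),(1,-1),(1,1),(-1,1))]
    for i in range(4): line(v[i],v[(i+1)%4],(255,255,0));line(v[4+i],v[4+(i+1)%4],(255,255,0));line(v[i],v[4+i],(255,255,0))
box(.034,.020,-.015,.017); box(.022,.014,.016,.059)
cv2.imwrite(f'pics/{out}.png',a)
E
python3 ov.py s3 p8 315 170 70 70 8 .553 .5498,.0596,.1447
```

```text
(no output)
```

View pics/p8.png

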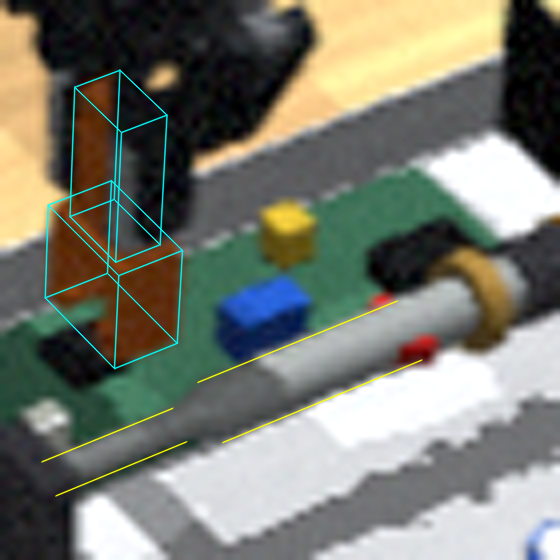

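The clip wireframe matches to about 2 px (≈0.4 mm), so FK and camera agree. The rod looks within a few px of the model, so I'll take averaged cross-profiles from the unshadowed start images to get its offset.

```bash
cat > prof.py <<'E'
from h import *
from scipy.ndimage import map_coordinates as mc
np.set_printoptions(precision=1,suppress=True,linewidth=200)
yw=-.025; e=np.array([-np.sin(yw),np.cos(yw),0])
for f in('scene0','top0'):
    d=load(f); C0=np.array([.553,.06,.062]); u=np.cross(e,C0-d['origin']); u/=np.linalg.norm(u); 
    if u[0]<0: u=-u
    print(f,'u',u.round(3))
    off=np.arange(-16,17,1)/1000
    for lab,s in(('neck',np.linspace(-.010,.016,40)),('full',np.linspace(.036,.070,40))):
        P=C0+e*s[:,None,None]+u*off[None,:,None]; p=project(d,P)
        g=np.stack([mc(d['img'][...,c].astype(float),[p[...,1],p[...,0]],order=1).mean(0) for c in range(3)],-1)
        print(lab); print(np.c_[off*1000,g].T)
E
python3 prof.py
```

```text
scene0 u [ 0.7 -0.  -0.7]
neck
[[-16.  -15.  -14.  -13.  -12.  -11.  -10.   -9.   -8.   -7.   -6.   -5.   -4.   -3.   -2.   -1.    0.    1.    2.    3.    4.    5.    6.    7.    8.    9.   10.   11.   12.   13.   14.   15.
   16. ]
 [ 55.1  56.1  55.5  54.3  51.8  50.   49.7  49.3  49.6  54.6  68.7  94.8 122.5 137.3 137.8 128.8 115.   99.1  80.8  62.7  48.3  38.4  37.4  50.2  72.7 101.9 134.2 158.5 168.4 170.7 170.9 170.6
  170.9]
 [ 91.   91.6  90.9  89.7  87.8  86.6  86.6  86.9  87.3  89.3  96.4 113.1 132.6 143.2 142.3 132.7 118.4 102.5  84.   65.9  53.2  46.2  46.2  57.2  76.9 104.5 136.2 160.3 170.1 172.3 172.8 172.6
  172.8]
 [ 73.   73.7  72.9  71.6  69.3  67.9  68.   68.   68.4  71.8  82.6 104.6 129.  142.2 142.1 132.7 118.4 102.3  83.8  65.4  51.2  42.4  42.2  54.5  76.1 105.3 138.4 163.2 173.3 175.5 175.7 175.6
  176. ]]
full
[[-16.  -15.  -14.  -13.  -12.  -11.  -10.   -9.   -8.   -7.   -6.   -5.   -4.   -3.   -2.   -1.    0.    1.    2.    3.    4.    5.    6.    7.    8.    9.   10.   11.   12.   13.   14.   15.
   16. ]
 [ 16.4  15.8  16.9  19.6  24.   34.8  58.2  91.8 
[... 1516 characters left out ...]
 2.    3.    4.    5.    6.    7.    8.    9.   10.   11.   12.   13.   14.   15.
   16. ]
 [133.7 132.1 129.5 125.8 119.4 112.1 104.4  98.5  93.6  93.   95.5  99.3 105.5 112.2 117.3 119.3 120.3 118.3 114.3 109.6 104.4  99.5  97.4  99.1 101.8 107.2 114.1 120.5 125.4 129.6 132.4 133.6
  134.6]
 [138.7 137.1 134.5 130.6 123.9 116.3 108.9 103.5  99.2  98.9 101.4 105.2 111.5 118.4 123.6 125.4 126.3 124.3 120.4 116.  110.8 105.7 103.3 104.7 107.2 112.4 118.8 124.9 129.8 134.1 137.1 138.5
  139.8]
 [141.9 140.2 137.4 133.4 126.6 118.8 111.  105.3 100.7 100.  102.3 105.9 112.4 119.4 124.8 126.8 127.8 125.8 121.8 117.2 112.  107.  104.6 106.2 108.8 114.5 121.4 127.9 132.8 137.1 140.  141.4
  142.5]]
```

>>> {"api": "play_rows", "payload": {
  "plan": [
    [15,0,0,0,0.8],
    [30,0,0,0,0.8],
    [30,0,0,0,0.8],
    [30,0,0,0,0.8]
  ]
}}

```text
time: 5.98
tool_pos: [0.55, 0.0609, 0.115]
tool_rot: [-0.494, -0.506, -0.494, 0.506]
contact_force: [-0.7, 0.1, 0.7]
gripper_width: 0.25
```

```bash
python3 -c "
from h import *; grab('scene','s4')"; python3 mv.py .553 .060 .112 -1.4;  python3 - <<'E'
import subprocess
from h import *
p=manip.state()['tool_pos']
subprocess.run(['python3','ov.py','s4','p9','315','180','70','60','10','.553',','.join(map(str,p))])
E
```

```text
t 6.025 tcp [0.5503 0.0609 0.1155] yaw -1.3734538947459975 xdown [ 0.0004 -0.     -1.    ] F [0.5952 0.1069 0.0067] T [-0.0046  0.0087 -0.0161] w 20.71919386799435
shift [3.5257 2.7212 0.831 ] turn 0.0004633169402632487
```

View pics/p9.png

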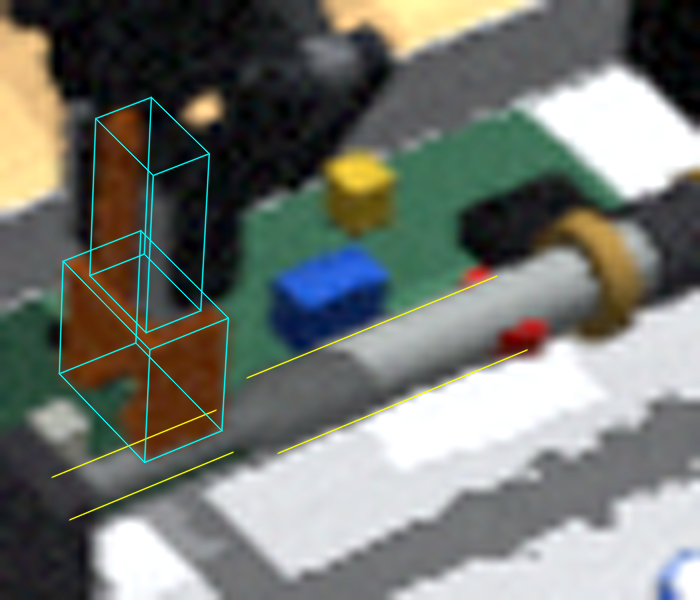

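>>> {"api": "play_rows", "payload": {
  "plan": [
    [0,2.7,-2,0,0.8],
    [4,2.7,-2,0,0.8],
    [8,2.7,-2,0,0.8],
    [8,2.7,-2,0,0.8]
  ]
}}

```text
time: 6.52
tool_pos: [0.5523, 0.0629, 0.1066]
tool_rot: [-0.494, -0.506, -0.494, 0.506]
contact_force: [-0.4, 0.1, -0.8]
gripper_width: 0.246
```

```bash
python3 mv.py .553 .062 .0845 -1.4
```

```text
t 6.525 tcp [0.5523 0.0629 0.1066] yaw -1.369356530534221 xdown [-0.0012  0.     -1.    ] F [-0.3558  0.0935 -0.8199] T [0.0294 0.0087 0.0062] w 20.94818491053307
shift [22.1099  0.7042  0.8413] turn 0.0005348294364120772
```

>>> {"api": "play_rows", "payload": {
  "plan": [
    [2,0.6,0,0,0.8],
    [4,0.6,0,0,0.8],
    [6,0.6,0,0,0.8],
    [6,0.6,0,0,0.8]
  ]
}}

```text
time: 7.02
tool_pos: [0.5532, 0.0628, 0.101]
tool_rot: [-0.494, -0.506, -0.494, 0.506]
contact_force: [-0.2, 0.1, 0.5]
gripper_width: 0.249
```

```bash
python3 mv.py .553 .062 .0845 -1.4
```

```text
t 7.025 tcp [0.5532 0.0628 0.101 ] yaw -1.3763672133832128 xdown [-0.0006 -0.     -1.    ] F [-0.1902  0.0655  0.4845] T [-0.0163  0.0151 -0.017 ] w 21.175139742694874
shift [16.5088 -0.1954  0.7853] turn 0.00041246993788418313
```

No contact, and the feet are about 3 mm below the neck's top, so it is inside the gap. Continuing.

>>> {"api": "play_rows", "payload": {
  "plan": [
    [3,0,0,0,0.8],
    [5,0,0,0,0.8],
    [7,0,0,0,0.8],
    [7,0,0,0,0.8]
  ]
}}

```text
time: 7.52
tool_pos: [0.5533, 0.0628, 0.094]
tool_rot: [-0.494, -0.506, -0.494, 0.506]
contact_force: [-0.3, -0.4, -0.5]
gripper_width: 0.253
```

```bash
python3 mv.py .553 .062 .0845 -1.4
```

```text
t 7.525 tcp [0.5533 0.0628 0.094 ] yaw -1.3742581312445674 xdown [-0.0005 -0.     -1.    ] F [-0.3147 -0.3844 -0.477 ] T [-0.0421 -0.0269 -0.0007] w 21.50238374046778
shift [ 9.5264 -0.229   0.8025] turn 0.00044928036539854425
```

>>> {"api": "play_rows", "payload": {
  "plan": [
    [3,0,0,0,0.8],
    [6,0,0,0,0.8],
    [8,0,0,0,0.8],
    [9.3,0,0,0,0.8],
    [9.3,0,0,0,0.8]
  ]
}}

```text
time: 8.15
tool_pos: [0.5533, 0.0628, 0.0849]
tool_rot: [-0.494, -0.506, -0.494, 0.506]
contact_force: [0.2, 0.5, -0.5]
gripper_width: 0.248
```

```bash
python3 mv.py .553 .062 .0845 -1.4; python3 - <<'E'
import subprocess
from h import *
p=manip.state()['tool_pos']; grab('scene','s5')
subprocess.run(['python3','ov.py','s5','p10','315','180','70','60','10','.553',','.join(map(str,p))])
E
```

```text
t 8.15 tcp [0.5533 0.0628 0.0849] yaw -1.3713213135814217 xdown [-0.0002 -0.     -1.    ] F [ 0.2194  0.4968 -0.4676] T [ 0.019   0.0107 -0.0189] w 21.075347455448572
shift [ 0.3747 -0.3295  0.8344] turn 0.0005005375031510769
```

View pics/p10.png

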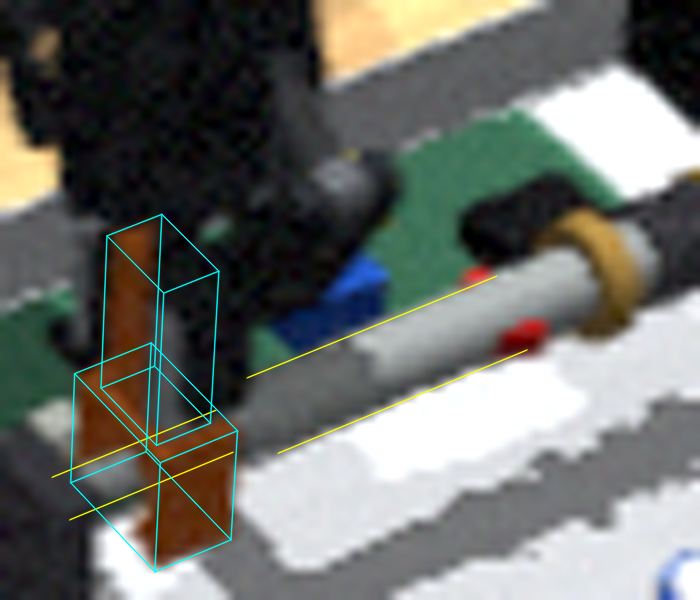

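Clip is over the neck with no contact force. Now sliding slowly onto the cone and checking force.

>>> {"api": "play_rows", "payload": {
  "plan": [
    [0,0,-5,0,0.8],
    [0,0,-10,0,0.8],
    [0,0,-13,0,0.8],
    [0,0,-16,0,0.8],
    [0,0,-18,0,0.8],
    [0,0,-20,0,0.8]
  ]
}}

```text
time: 8.95
tool_pos: [0.5539, 0.0829, 0.085]
tool_rot: [-0.494, -0.506, -0.494, 0.506]
contact_force: [-0.5, 1.1, -0.9]
gripper_width: 0.247
```

```bash
python3 mv.py .5542 .110 .0845 -1.4
```

```text
t 8.95 tcp [0.5539 0.0829 0.085 ] yaw -1.3726764494630275 xdown [-0.     -0.0001 -1.    ] F [-0.4532  1.1207 -0.9068] T [ 0.0125 -0.038   0.0149] w 20.968411881436065
shift [  0.4962  -0.342  -27.0886] turn 0.00047688592020531123
```

>>> {"api": "play_rows", "payload": {
  "plan": [
    [0,0,-3,0,0.8],
    [0,0,-6,0,0.8],
    [0,0,-9,0,0.8],
    [0,0,-12,0,0.8],
    [0,0,-14,0,0.8]
  ]
}}

```text
time: 9.57
tool_pos: [0.5542, 0.097, 0.085]
tool_rot: [-0.494, -0.506, -0.494, 0.506]
contact_force: [0.8, -0.1, -0.5]
gripper_width: 0.252
```

```bash
python3 mv.py .5542 .110 .0845 -1.4
```

```text
t 9.575 tcp [0.5542 0.097  0.085 ] yaw -1.3709487030083214 xdown [-0.  0. -1.] F [ 0.7522 -0.0525 -0.5179] T [-0.0407  0.0106  0.0096] w 21.444216416258282
shift [  0.4851  -0.3492 -13.0052] turn 0.0005070407844795721
```

>>> {"api": "play_rows", "payload": {
  "plan": [
    [0,-0.3,-6,0,0.8],
    [0,-0.3,-12,0,0.8],
    [0,-0.3,-18,0,0.8],
    [0,-0.3,-24,0,0.8],
    [0,-0.3,-29,0,0.8],
    [0,-0.3,-32,0,0.8],
    [0,-0.3,-32,0,0.8]
  ]
}}

```text
time: 10.45
tool_pos: [0.5547, 0.129, 0.085]
tool_rot: [-0.494, -0.506, -0.494, 0.506]
contact_force: [0.2, 0.3, -1.3]
gripper_width: 0.247
```

```bash
python3 mv.py .5550 .140 .0845 -1.4; python3 - <<'E'
from h import *
from scipy.ndimage import map_coordinates as mc
np.set_printoptions(precision=0,suppress=True,linewidth=220)
yw=-.025; e=np.array([-np.sin(yw),np.cos(yw),0]); C0=np.array([.553,.06,.062])
for f in('scene0','top0'):
    d=load(f); u=np.cross(e,C0-d['origin']); u/=np.linalg.norm(u); u*=np.sign(u[0])
    s=np.arange(.076,.134,.001)
    for lab,o in(('axis',[-.003,0,.003]),('b+',[.009,.011]),('b-',[-.011,-.0095]),('col',[.0125]),('col-',[-.0125])):
        P=C0+e*s[:,None,None]+u*np.array(o)[None,:,None]; p=project(d,P)
        g=np.stack([mc(d['img'][...,c].astype(float),[p[...,1],p[...,0]],order=1).mean(1) for c in (0,2)],-1)
        print(f,lab); print(np.c_[s*1000,g[:,0]-g[:,1]].T)
E
```

```text
t 10.45 tcp [0.5547 0.129  0.085 ] yaw -1.3570405885568844 xdown [-0. -0. -1.] F [ 0.1896  0.3488 -1.2811] T [ 0.0216  0.0146 -0.0379] w 21.005510982833755
shift [  0.4926   0.0483 -11.0374] turn 0.0007497831744013918
scene0 axis
[[ 76.  77.  78.  79.  80.  81.  82.  83.  84.  85.  86.  87.  88.  89.  90.  91.  92.  93.  94.  95.  96.  97.  98.  99. 100. 101. 102. 103. 104. 105. 106. 107. 108. 109. 110. 111. 112. 113. 114. 115. 116. 117. 118.
  119. 120. 121. 122. 123. 124. 125. 126. 127. 128. 129. 130. 131. 132. 133. 134.]
 [ -4.  -4.  -4.  -4.  -4.  -4.  -3.  -3.  -4.  -4.  -4.  -4.  -4.  -4.  -3.  -3.  -3.  -2.  -1.   3.   6.   7.   7.   7.  10.  14.  17.  15.  11.   7.   1.  -2.  -2.  -2.  -2.  -3.  -4.  -4.  -3.  -3.  -2.  -3.  -3.
   -3.  -2.   1.   5.  15.  29.  42.  52.  59.  65.  69.  71.  69.  63.  52.  37.]]
scene0 b+
[[ 76.  77.  78.  79.  80.  81.  82.  83.  84.  85.  86.  87.  88.  89.  90.  91.  92.  93.  94.  95.  96.  97.  98.  99. 100. 101. 102. 103. 104. 105. 106. 107. 108. 109. 110. 111. 112. 113. 114. 115. 116. 117. 118.
  119. 120. 121. 122. 123. 124. 125. 126. 
[... 4527 characters left out ...]
  14.
   19.  21.  22.  23.  19.  15.  11.   6.   1.  -1.  -3.  -4.  -5.  -6.  -7.  -7.]]
top0 col-
[[ 76.  77.  78.  79.  80.  81.  82.  83.  84.  85.  86.  87.  88.  89.  90.  91.  92.  93.  94.  95.  96.  97.  98.  99. 100. 101. 102. 103. 104. 105. 106. 107. 108. 109. 110. 111. 112. 113. 114. 115. 116. 117. 118.
  119. 120. 121. 122. 123. 124. 125. 126. 127. 128. 129. 130. 131. 132. 133. 134.]
 [ -7.  -8.  -9.  -8.  -7.  -7.  -7.  -7.  -6.  -5.  -3.  -1.   1.   5.   9.  13.  17.  20.  24.  26.  27.  26.  22.  18.  13.   8.   3.   0.  -2.  -5.  -6.  -8.  -8.  -8.  -8.  -7.  -6.  -4.   1.   7.  13.  20.  27.
   31.  35.  36.  33.  29.  23.  16.  10.   5.   1.  -2.  -4.  -5.  -6.  -5.  -5.]]
```

Top image: the buttons centre at s≈95 mm and the brass face is at s≈117 mm. So expect first button contact at TCP y≈0.140 and collar contact at ≈0.167.

>>> {"api": "play_rows", "payload": {
  "plan": [
    [0,0,-4,0,0.8],
    [0,0,-7,0,0.8],
    [0,0,-10,0,0.8],
    [0,0,-12,0,0.8],
    [0,0,-14,0,0.8]
  ]
}}

```text
time: 11.08
tool_pos: [0.5547, 0.1427, 0.0849]
tool_rot: [-0.494, -0.505, -0.494, 0.506]
contact_force: [-0.5, -2.0, -0.4]
gripper_width: 0.247
```

>>> {"api": "play_rows", "payload": {
  "plan": [
    [0,0,-2,0,0.8],
    [0,0,-4,0,0.8]
  ]
}}

```text
time: 11.32
tool_pos: [0.5551, 0.1459, 0.0848]
tool_rot: [-0.494, -0.505, -0.493, 0.507]
contact_force: [0.1, -5.9, 0.1]
gripper_width: 0.25
```

>>> {"api": "play_rows", "payload": {
  "plan": [
    [0,0,-2,0,0.8],
    [0,0,-4,0,0.8]
  ]
}}

```text
time: 11.58
tool_pos: [0.5554, 0.1481, 0.0851]
tool_rot: [-0.496, -0.504, -0.493, 0.507]
contact_force: [-0.6, -12.4, 1.5]
gripper_width: 0.246
```

>>> {"api": "play_rows", "payload": {
  "plan": [
    [0,0,-2,0,0.8],
    [0,0,-4,0,0.8]
  ]
}}

```text
time: 11.82
tool_pos: [0.5556, 0.1519, 0.0854]
tool_rot: [-0.496, -0.504, -0.492, 0.508]
contact_force: [-2.0, -11.5, 2.2]
gripper_width: 0.248
```

```bash
python3 mv.py .5556 .162 .0845 -1.4
```

```text
t 11.825 tcp [0.5556 0.1519 0.0854] yaw -1.3615108900578616 xdown [-0.0002 -0.0066 -1.    ] F [ -1.9693 -11.4883   2.228 ] T [-2.3029  0.2602 -0.0083] w 21.09170397337089
shift [  0.7846  -0.2417 -10.129 ] turn 0.0006717616946523196
```

>>> {"api": "play_rows", "payload": {
  "plan": [
    [0,0,0,0,0.8],
    [0,0,0,0,0.8]
  ]
}}

```text
time: 12.08
tool_pos: [0.5555, 0.152, 0.0854]
tool_rot: [-0.495, -0.504, -0.493, 0.508]
contact_force: [-2.0, -11.2, 1.9]
gripper_width: 0.249
```

>>> {"api": "play_rows", "payload": {
  "plan": [
    [0,0,-1,0,0.8],
    [0,0,-2,0,0.8],
    [0,0,-2,0,0.8]
  ]
}}

```text
time: 12.45
tool_pos: [0.5554, 0.1538, 0.0853]
tool_rot: [-0.495, -0.504, -0.493, 0.508]
contact_force: [-2.0, -12.7, 2.8]
gripper_width: 0.245
```

>>> {"api": "play_rows", "payload": {
  "plan": [
    [0,0,-1,0,0.8],
    [0,0,-2,0,0.8],
    [0,0,-2,0,0.8]
  ]
}}

```text
time: 12.82
tool_pos: [0.5553, 0.159, 0.0849]
tool_rot: [-0.494, -0.506, -0.494, 0.506]
contact_force: [-1.0, -2.9, -0.5]
gripper_width: 0.248
```

>>> {"api": "play_rows", "payload": {
  "plan": [
    [0,0,-1,0,0.8],
    [0,0,-2,0,0.8],
    [0,0,-3,0,0.8],
    [0,0,-3,0,0.8]
  ]
}}

```text
time: 13.32
tool_pos: [0.5554, 0.162, 0.0849]
tool_rot: [0.494, 0.506, 0.494, -0.506]
contact_force: [-0.5, -1.8, -0.8]
gripper_width: 0.25
```

>>> {"api": "play_rows", "payload": {
  "plan": [
    [0,0,-1,0,0.8],
    [0,0,-2,0,0.8],
    [0,0,-3,0,0.8],
    [0,0,-3,0,0.8]
  ]
}}

```text
time: 13.82
tool_pos: [0.5555, 0.1649, 0.085]
tool_rot: [0.494, 0.506, 0.494, -0.506]
contact_force: [-0.6, -2.2, -0.5]
gripper_width: 0.251
```

>>> {"api": "play_rows", "payload": {
  "plan": [
    [0,0,-1,0,0.8],
    [0,0,-1.5,0,0.8],
    [0,0,-1.5,0,0.8]
  ]
}}

```text
time: 14.2
tool_pos: [0.5556, 0.1664, 0.085]
tool_rot: [-0.494, -0.506, -0.494, 0.506]
contact_force: [-0.5, -2.1, -2.0]
gripper_width: 0.25
```

```bash
python3 mv.py .5556 .17 .0845 -1.4
```

```text
t 14.2 tcp [0.5556 0.1664 0.085 ] yaw -1.372748020516638 xdown [-0.0001  0.0001 -1.    ] F [-0.4635 -2.0967 -1.9514] T [-0.4779  0.1861 -0.0535] w 21.24251303218686
shift [ 0.468  -0.0428 -3.649 ] turn 0.00047563676967069733
```

>>> {"api": "play_rows", "payload": {
  "plan": [
    [0,0,-1,0,0.8],
    [0,0,-1.5,0,0.8],
    [0,0,-1.5,0,0.8]
  ]
}}

```text
time: 14.58
tool_pos: [0.5556, 0.1678, 0.085]
tool_rot: [-0.494, -0.506, -0.494, 0.506]
contact_force: [-1.5, -2.1, -0.8]
gripper_width: 0.251
```

>>> {"api": "play_rows", "payload": {
  "plan": [
    [0,0,-1,0,0.8],
    [0,0,-1.5,0,0.8],
    [0,0,-1.5,0,0.8]
  ]
}}

```text
time: 14.95
tool_pos: [0.5557, 0.1694, 0.085]
tool_rot: [0.494, 0.506, 0.494, -0.506]
contact_force: [-1.5, -2.5, -1.8]
gripper_width: 0.247
```

>>> {"api": "play_rows", "payload": {
  "plan": [
    [0,0,-1,0,0.8],
    [0,0,-1,0,0.8],
    [0,0,-1,0,0.8]
  ]
}}

```text
time: 15.32
tool_pos: [0.5557, 0.1704, 0.085]
tool_rot: [0.494, 0.506, 0.494, -0.506]
contact_force: [-0.7, -2.4, -1.6]
gripper_width: 0.248
```

>>> {"api": "play_rows", "payload": {
  "plan": [
    [0,0,-1,0,0.8],
    [0,0,-1,0,0.8],
    [0,0,-1,0,0.8]
  ]
}}

```text
time: 15.7
tool_pos: [0.5557, 0.1713, 0.085]
tool_rot: [0.494, 0.506, 0.494, -0.506]
contact_force: [-0.5, -2.2, -0.9]
gripper_width: 0.249
```

>>> {"api": "play_rows", "payload": {
  "plan": [
    [0,0,-1,0,0.8],
    [0,0,-1,0,0.8],
    [0,0,-1,0,0.8]
  ]
}}

```text
time: 16.08
tool_pos: [0.5557, 0.1724, 0.085]
tool_rot: [0.494, 0.506, 0.494, -0.506]
contact_force: [-1.3, -1.8, -1.4]
gripper_width: 0.246
```

>>> {"api": "play_rows", "payload": {
  "plan": [
    [0,0,-1,0,0.8],
    [0,0,-1,0,0.8],
    [0,0,-1,0,0.8]
  ]
}}

```text
time: 16.45
tool_pos: [0.5558, 0.1727, 0.085]
tool_rot: [-0.494, -0.506, -0.494, 0.506]
contact_force: [-1.3, -5.1, -1.2]
gripper_width: 0.249
```

```bash
python3 mv.py .5556 .17 .0845 -1.4; python3 - <<'E'
import subprocess
from h import *
p=manip.state()['tool_pos']; grab('scene','s6')
subprocess.run(['python3','ov.py','s6','p11','345','150','70','60','10','.553',','.join(map(str,p))])
E
```

```text
t 16.45 tcp [0.5558 0.1727 0.085 ] yaw -1.3747409041616627 xdown [-0.0002 -0.0012 -1.    ] F [-1.2925 -5.1318 -1.1941] T [-0.9268  0.2549 -0.04  ] w 21.165075779513707
shift [ 0.4698 -0.0912  2.7199] turn 0.00044085438845576963
```

View pics/p11.png

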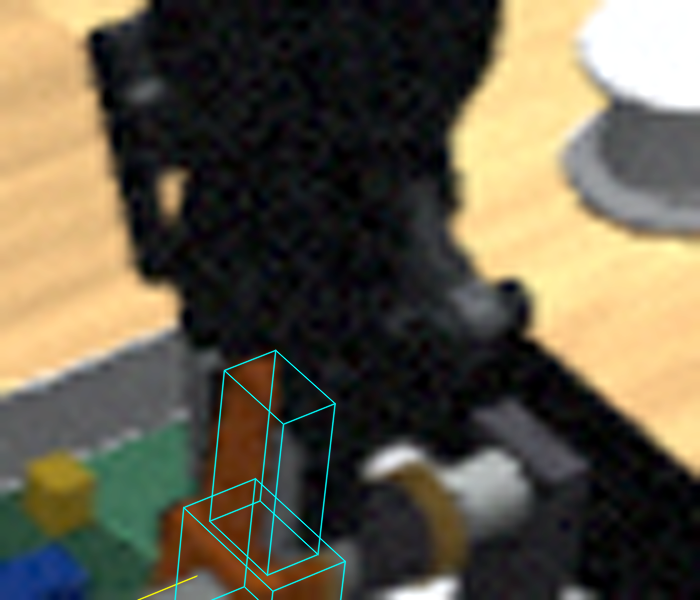

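Force rose from 2 to 5 N, so the clip has met the collar at TCP y≈0.1727. In the picture the clip body trails a few mm (slight tilt in the grip: body edge at px 165 vs 182 on the wireframe). Pressing in 1 mm steps, watching for about +1 N per mm and then the drop.

>>> {"api": "play_rows", "payload": {
  "plan": [
    [0,0,-1,0,0.8],
    [0,0,-1,0,0.8],
    [0,0,-1,0,0.8]
  ]
}}

```text
time: 16.88
tool_pos: [0.5558, 0.1735, 0.085]
tool_rot: [-0.494, -0.505, -0.494, 0.507]
contact_force: [-1.4, -6.8, -0.6]
gripper_width: 0.248
```

>>> {"api": "play_rows", "payload": {
  "plan": [
    [0,0,-1,0,0.8],
    [0,0,-1,0,0.8],
    [0,0,-1,0,0.8]
  ]
}}

```text
time: 17.25
tool_pos: [0.5558, 0.1742, 0.085]
tool_rot: [-0.494, -0.505, -0.493, 0.507]
contact_force: [-1.3, -7.0, -0.5]
gripper_width: 0.248
```

>>> {"api": "play_rows", "payload": {
  "plan": [
    [0,0,-1,0,0.8],
    [0,0,-1,0,0.8],
    [0,0,-1,0,0.8]
  ]
}}

```text
time: 17.62
tool_pos: [0.5558, 0.175, 0.085]
tool_rot: [-0.495, -0.505, -0.493, 0.507]
contact_force: [-1.8, -7.6, -0.9]
gripper_width: 0.251
```

>>> {"api": "play_rows", "payload": {
  "plan": [
    [0,0,-1,0,0.8],
    [0,0,-1,0,0.8],
    [0,0,-1,0,0.8]
  ]
}}

```text
time: 18.0
tool_pos: [0.5558, 0.1757, 0.0849]
tool_rot: [-0.495, -0.505, -0.493, 0.507]
contact_force: [-1.0, -8.2, -1.0]
gripper_width: 0.247
```

>>> {"api": "play_rows", "payload": {
  "plan": [
    [0,0,-1,0,0.8],
    [0,0,-1,0,0.8],
    [0,0,-1,0,0.8]
  ]
}}

```text
time: 18.38
tool_pos: [0.5558, 0.1765, 0.085]
tool_rot: [-0.495, -0.505, -0.493, 0.507]
contact_force: [-1.5, -8.2, -0.0]
gripper_width: 0.251
```

```bash
python3 mv.py .5556 .17 .0845 -1.4
```

```text
t 18.375 tcp [0.5558 0.1765 0.085 ] yaw -1.3729751560612184 xdown [-0.0007 -0.0039 -1.    ] F [-1.4712 -8.2116 -0.0174] T [-1.5931  0.3342  0.0027] w 21.302282618123666
shift [ 0.4927 -0.0753  6.5055] turn 0.00047167250656926865
```

>>> {"api": "play_rows", "payload": {
  "plan": [
    [0,0,-1,0,0.8],
    [0,0,-1,0,0.8],
    [0,0,-1,0,0.8]
  ]
}}

```text
time: 18.75
tool_pos: [0.5559, 0.1773, 0.0849]
tool_rot: [-0.495, -0.505, -0.493, 0.507]
contact_force: [-0.7, -9.4, 0.2]
gripper_width: 0.247
```

```bash
python3 mv.py .5556 .17 .0845 -1.4;python3 - <<'E'
from h import *
from scipy.ndimage import map_coordinates as mc
np.set_printoptions(precision=0,suppress=True,linewidth=220)
# red pixels (buttons) in the scene view, now vs. start vs. before pressing; brass column
grab('scene','s7'); grab('top','t7')
for f in('scene0','s6','s7'):
    im=load(f)['img'].astype(int); r=(im[...,0]-np.maximum(im[...,1],im[...,2]))
    b=np.zeros(r.shape,bool); b[190:230,335:400]=1
    m=b&(r>40)&(im[...,1]<1.35*im[...,2]); print(f,m.sum(),np.argwhere(m).mean(0) if m.any() else '')
E
```

```text
t 18.75 tcp [0.5559 0.1773 0.0849] yaw -1.3732514566152412 xdown [-0.0008 -0.0042 -1.    ] F [-0.7132 -9.4233  0.1516] T [-1.7056  0.3007 -0.035 ] w 21.025715675985314
shift [ 0.4768 -0.0756  7.3227] turn 0.00046685015217653027
scene0 13 [212. 366.]
s6 1 [212. 367.]
s7 6 [212. 366.]
```

```bash
python3 - <<'E'
from h import *
np.set_printoptions(linewidth=200)
for f in('scene0','s6','s7'):
    im=load(f)['img'].astype(int); r=(im[...,0]-im[...,1]); g=(im[...,1]-im[...,2])
    print(f); print(np.c_[r[204:219,358:376]]); print('g-b',g[210:214,358:376])
E
```

```text
scene0
[[-39 -38 -30  -8  -1   1  -1   4   4   1   6  14   6   6   7  16  25  32]
 [-38 -38 -38 -31 -13   2  -2  -2  -3  -1   3  -2  -3  -4  -3   8  21  28]
 [-40 -39 -40 -31  -5  30   1   0  -1  -3  -2  -4  -5  -5  -5   2  13  22]
 [-38 -41 -39  38 117  82  10  -2  -5  -7  -6  -6  -3  -5  -3  -2   9  18]
 [-39 -39 -12  37  27  -5  -5  -4  -5  -6  -4  -2  -6  -4  -1  -2  -1  14]
 [-28 -17  -8  -4  -5  -4  -4  -4  -5  -2  -4  -5  -6  -3   0  -3   1  13]
 [ -3  -2  -2  -2  -4  -5  -4  -4  -4  -4  -3  -2  -3  -1  -2  -1   5  10]
 [ -7  -5  -3  -4  -4  -4  -3  -4  -3   0   2   4  -3  -4  -1  -2   5  11]
 [ -5  -4  -3  -5  -5  -3  -2   1  25  90 112  62  -1  -1   1   6  14  13]
 [ -3  -4  -5  -4  -3  -2   5  53  91  87  89  51   6   1   3   8   8   9]
 [ -3  -3  -3  -2  -2  -3  10  42  56  51  42  15   5  -2  -1   1   2   0]
 [ -4  -1   0  -5  -3   3  21  33  25  25  20   4   0  -2  -1  -4  -2  -2]
 [ -1  -2  -2  -2  -3  -1  -2  -3  -3  -1  -2  -1  -1  -3  -1   0  -3  -3]
 [  0   0  -2  -2  -1  -1  -2  -1  -1  -1  -2  -4   1  -3  -2  -2  -2  -3]
 [ -2  -2  -4  -1  -1   0   0  -2   0  -2  
[... 2289 characters left out ...]
 32  34  36  34]
 [ -4  -2  -2  -1  -3  -1  -3  11  58  50  48  44  33  37  32  38  34  34]
 [ -3  -2  -2  -2  -2  -3  -3  18  42  53  46  37  36  34  35  35  36  36]
 [ -3  -2  -2  -3   0  -4  -1   8  26  36  42  37  37  37  31  34  36  35]
 [ -3  -4  -3   1  -5   2  -3  -1   2  13  36  38  36  34  36  34  31  34]
 [ -4   0  -1  -1   0  -1  -1  -2  -3   5  23  39  38  33  34  33  31  29]
 [ -3   0  -2  -1  -1  -3  -3  -3  -3   1  11  32  33  29  24  18  13   5]]
g-b [[-1 -2 -1  1  1  2  1  1  1 -2  0  2 27 22 25 25 25 25]
 [-1  2  3 -1 -1 -1  0  0  2  0  1  4 22 19 26 23 22 25]
 [ 1 -1 -1  0  3 -2  0 -3  0 -1  7 15 25 20 23 26 24 23]
 [ 1  0  0 -2 -1 -1 -1  2 -3  7  7 11 24 22 21 21 21 29]]
```

Analysis of the pixels: about 1–2 mm of the button is still under the clip's rear, matching the force estimate of about 4 mm collar travel. Continuing in small steps.

>>> {"api": "play_rows", "payload": {
  "plan": [
    [0,0,-0.7,0,0.8],
    [0,0,-0.7,0,0.8],
    [0,0,-0.7,0,0.8]
  ]
}}

```text
time: 19.23
tool_pos: [0.5559, 0.1784, 0.0849]
tool_rot: [-0.495, -0.505, -0.493, 0.507]
contact_force: [-1.1, -8.0, -0.6]
gripper_width: 0.248
```

>>> {"api": "play_rows", "payload": {
  "plan": [
    [0,0,-0.6,0,0.8],
    [0,0,-0.6,0,0.8],
    [0,0,-0.6,0,0.8]
  ]
}}

```text
time: 19.6
tool_pos: [0.5559, 0.1787, 0.0849]
tool_rot: [-0.495, -0.505, -0.493, 0.507]
contact_force: [-1.2, -9.0, 0.3]
gripper_width: 0.248
```

```bash
cat > red.py <<'E'
import sys
from h import *
np.set_printoptions(linewidth=200)
f=sys.argv[1]; d=grab('scene',f); im=d['img'].astype(int); r=(im[...,0]-im[...,1]); g=(im[...,1]-im[...,2])
print(r[205:217,358:376]); print('g-b',g[210:215,358:376])
E
python3 mv.py;python3 red.py s8
```

```text
t 19.6 tcp [0.5559 0.1787 0.0849] yaw -1.367259220205344 xdown [-0.0007 -0.0041 -1.    ] F [-1.2147 -8.9503  0.2937] T [-1.5934  0.3054  0.0176] w 21.054842205739885
[[-25 -23 -24 -18  12  33  35  33  30  35  40  42  50  41  39  38  26  19]
 [-20 -27 -25 -13  21  44  35  25  12  11  18  40  44  49  52  50  51  41]
 [-23 -24 -24  23  79  60   9  -4  -1  -3   0  19  38  42  49  53  53  47]
 [-23 -26 -11  25  17  -4  -3  -3  -1  -3  -3   7  36  38  38  36  35  34]
 [-16 -11  -7   0  -4  -1   0  -1  -2  -1  -2   6  27  38  37  32  37  34]
 [ -2  -2  -2  -3  -5  -1  -4  -3  -4  -3  -1   4  23  37  34  33  34  32]
 [ -4  -4  -4  -3  -4  -4  -2  -2  -1  -1   1  11  32  35  35  36  37  34]
 [ -3  -4  -2  -4  -4  -2  -2  -2  15  53  68  47  33  35  38  36  36  35]
 [ -3  -2  -4  -2  -2  -3   7  41  63  63  65  51  39  36  36  34  40  35]
 [ -3  -2  -2  -1  -3  -2  13  47  57  45  54  48  39  36  31  35  32  34]
 [ -3  -2  -2  -3  -1   1  26  40  37  35  43  39  39  37  35  33  36  33]
 [ -4  -2  -2  -3   0  -1  -1  -2  -1   3  18  35  39  36  32  37  35  31]]
g-b [[ 0 -1  1  0  2 -1  1  1  1  1  1  6 18 28 25 28 19 24]
 [ 2  2  2  1 -1  0 -1 -1  1  0  1  5 22 31 19 24 23 22]
 [ 0  1 -1 -1  2  0  3  1 -2  1  6  7 16 24 22 26 19 22]
 [ 0 -1  1  1  0  0  1  4  5  1  2 18 24 27 17 24 24 25]
 [-1  2  1 -1  0  1  0  0  2 10  3 12 17 25 23 17 18 26]]
```

Force dropped (9.4 → 8.0 N) and both red buttons have reappeared at full size: clicked. Backing off until the clip rests on the buttons and the grip is relaxed.

>>> {"api": "play_rows", "payload": {
  "plan": [
    [0,0,1,0,0.8],
    [0,0,2,0,0.8],
    [0,0,3,0,0.8],
    [0,0,3,0,0.8]
  ]
}}

```text
time: 20.15
tool_pos: [0.5559, 0.1776, 0.085]
tool_rot: [0.494, 0.506, 0.494, -0.506]
contact_force: [-0.6, -3.7, -1.2]
gripper_width: 0.249
```

```bash
python3 mv.py
```

```text
t 20.15 tcp [0.5559 0.1776 0.085 ] yaw -1.379393289166846 xdown [-0.      0.0002 -1.    ] F [-0.6335 -3.7247 -1.1642] T [-0.5503  0.2523 -0.0443] w 21.146791403061385
```

>>> {"api": "play_rows", "payload": {
  "plan": [
    [0,0,0.5,0,0.8],
    [0,0,0.8,0,0.8],
    [0,0,0.8,0,0.8]
  ]
}}

```text
time: 20.52
tool_pos: [0.5559, 0.1774, 0.085]
tool_rot: [0.494, 0.506, 0.494, -0.506]
contact_force: [-0.1, 0.6, -1.2]
gripper_width: 0.247
```

>>> {"api": "play_rows", "payload": {
  "plan": [
    [0,0,0,0,0.5],
    [0,0,0,0,0.3],
    [0,0,0,0,0],
    [0,0,0,0,0],
    [0,0,0,0,0]
  ]
}}

```text
time: 21.15
tool_pos: [0.5561, 0.1768, 0.0852]
tool_rot: [0.494, 0.506, 0.494, -0.506]
contact_force: [0.1, 0.3, -0.7]
gripper_width: 0.501
```

```bash
python3 mv.py; python3 red.py s9
```

```text
t 21.15 tcp [0.5561 0.1768 0.0852] yaw -1.3755334709606626 xdown [ 0.0005  0.     -1.    ] F [ 0.113   0.3052 -0.6722] T [ 0.0042 -0.0227  0.0167] w 42.559332204246026
[[-31 -25 -20 -14  17  33  35  33  47  52  41  33  35  34  33  34  29  15]
 [-28 -22 -24  -7  25  35  33  30  33  42  52  41  36  37  33  39  39  32]
 [-23 -24 -21  21  68  52  11   2  16  34  45  51  43  37  44  48  52  57]
 [-22 -23  -6  26  18  -1  -4  -4  -1  12  35  45  54  57  55  55  53  45]
 [-18  -9  -4  -2  -2  -2  -4  -2  -1   2  20  31  42  56  53  38  35  33]
 [ -2  -2  -2  -1  -1  -4  -3  -2  -4  -2   7  31  36  33  37  33  35  36]
 [ -1  -1  -1  -4  -1  -3  -4  -1  -1   3   5  23  36  36  36  33  34  32]
 [ -3  -4  -4  -2  -1  -1  -1   0  18  54  68  53  36  38  34  34  36  36]
 [ -2  -5  -2  -1  -5   0   5  42  73  73  66  52  40  31  33  32  35  34]
 [ -2  -2  -2  -3  -4  -2  10  42  48  49  57  40  33  31  37  36  32  35]
 [ -1  -3  -1  -3  -2   3  22  39  42  38  40  35  36  38  34  34  36  36]
 [ -2  -2  -1  -2   0  -1  -1   0   1   5  26  35  33  33  34  34  35  40]]
g-b [[-1 -1 -1  0 -1  2 -1  1  0  1  3 16 22 21 24 22 27 24]
 [-2 -1  0  0 -2  0 -1 -2 -1 -2  6 18 24 17 21 19 21 27]
 [ 0  0 -2 -1  1  0  0 -1 -1  2  6 10 24 18 20 23 22 24]
 [-1  1  0 -1  2  0  1  2 -6 -1  2  9 21 22 24 27 24 29]
 [-1 -1  2 -1  0  2  2  3 11  5 -3 10 22 25 21 21 19 23]]
```

Released; buttons still out. Lifting away and taking the final look.

>>> {"api": "play_rows", "payload": {
  "plan": [
    [-15,0,0,0,0],
    [-40,0,0,0,0],
    [-90,0,0,0,0],
    [-140,0,0,0,0],
    [-180,0,0,0,0],
    [-180,0,0,0,0],
    [-180,0,0,0,0]
  ]
}}

```text
time: 22.08
tool_pos: [0.5557, 0.1767, 0.2652]
tool_rot: [0.494, 0.506, 0.494, -0.506]
contact_force: [-1.1, -0.0, 0.1]
gripper_width: 0.502
```

```bash
python3 mv.py; python3 -c "
from h import *
d=grab('scene','sf'); a=cv2.resize(d['img'][150:240,310:430,::-1],None,fx=6,fy=6,interpolation=2); cv2.imwrite('pics/p12.png',np.clip(a*1.3,0,255).astype(np.uint8))"
```

```text
t 22.075 tcp [0.5557 0.1767 0.2652] yaw -1.3767092674089942 xdown [ 0.0003  0.     -1.    ] F [-1.1022 -0.0344  0.0521] T [0.0123 0.003  0.0437] w 42.647770905352914
```

View pics/p12.png

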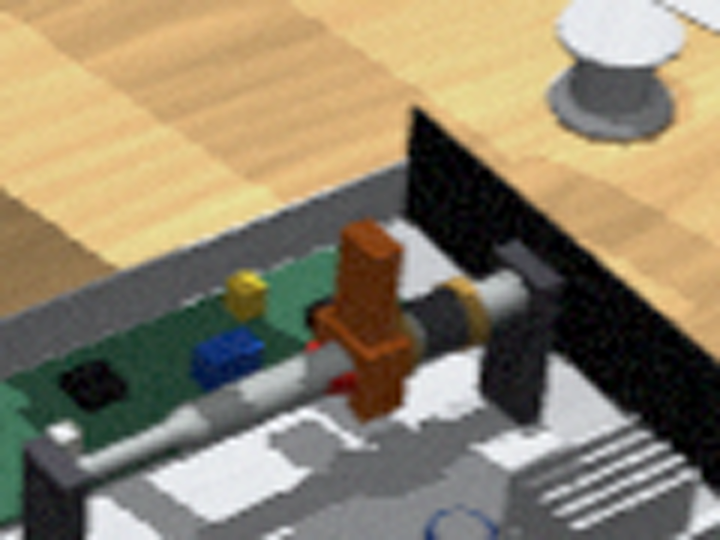

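The final picture shows the clip on the full rod with its tab upright (px ≈368,270). It sits against the collar with both red buttons out behind it (≈318,345 and 342,382), and the gripper is clear. Handing in.

```bash
python3 -c "
from plant import manip; print(manip.job_done())"
```

```text
the job is handed in; nothing more can be done
None
```

The orange clip is on the rod, trapped between the red buttons and the collar with its tab upright, and I handed the job in at about 22 s. The hand-in gives no verdict, so the result rests on my own last checks.

**What I did:** I gripped the tab across its width, lifted the clip out of the rack and lowered it over the neck without contact. I then slid it over the buttons, where the push peaked near 13 N, and met the collar at a TCP y of about 0.173. Pressing on in steps of about 1 mm, I felt the click: the force dropped from 9.4 to 8.0 N. I backed off to almost no load, released the clip and lifted clear.

**Last checks:**
- **Clip and buttons:** After release, both buttons showed at full size behind the clip. In the final picture the clip stood upright against the collar.
- **Robot:** Force on the tool was close to zero and the gripper was well above everything.

**What disagreed or was not confirmed:**
- **Collar contact:** It came about 5 mm later than the images predicted, because the clip tilted slightly in the grip while pressing over the buttons. It looks straight after release.
- **Collar travel:** I did not measure it directly. From the force, I estimate about 5 to 6 mm pressed at the click.
- **Bystanders:** I did not re-measure the other clips and tools. I saw no sign of touching any of them.

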